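# Lock the banding wheel at its middle station

### The job

Swing the banding wheel's index arm until its slot lies over the slot in the middle one of the three tongues below it, then thread the steel thumbscrew from the wooden rest down through both slots until its collar sits flat on the arm. Give it a quarter turn (either way) so that its cross pin catches under the tongue and it cannot lift out, let go, and leave the other things on the bench where they are.

Things in the scene. Friction and masses are not known exactly. Their poses are not given: they have to be found in the camera images.
- index (a joint): Swing angle (rad) of the wheel's head and its index arm about the stand's upright axis; positive is anticlockwise from above. 0 = arm exactly over the middle tongue; outer tongues at -0.49 and +0.49; stops at -0.95 and +0.95. Light friction (about 0.7 N at the arm's wooden grip); stays where it is left.
- wheel: Fixed dark iron stand; origin on the wheel's upright axis, on the bench; its -x points along the middle tongue. On it turns the head: an aluminium disc (140 mm across, top 70 mm above the bench) with a white bowl (92 mm across, rim 135 mm above the bench), and the index arm, a flat aluminium bar 46 mm wide, 8 mm thick, top face 57.5 mm above the bench, reaching 256 mm from the axis.
- index_grip (a point): Grip point on the upright round wooden grip near the arm's outer end: 20 mm in diameter, standing 45 mm above the arm; the point is on its axis, 30 mm above the arm's top face, 235 mm from the wheel's axis. Turns with the arm: x points from here to the wheel's axis, z up.
- index_slot (a point): Centre of the through slot in the arm, at the arm's top face, 150 mm from the wheel's axis. The slot is 29 mm long (along x, the arm's length) and 13 mm wide (along y). x points to the wheel's axis, z up.
- mid_slot (a point): Centre of the through slot in the stand's middle tongue, at the tongue's top face, 48 mm above the bench and 1.5 mm below the arm's underside. 29 mm along x, 13 mm along y; tongue 8 mm thick, 40 mm of free space below. x points to the wheel's axis, 150 mm away; z up. The outer tongues have the same slots, also 150 mm from the axis.
- screw_grip (a point): Centre of the thumb wing of the loose steel thumbscrew (about 120 g), which starts upright in the rest. Wing: 44 mm along x, 12 mm thick along y, from 17 mm above to 17 mm below the point. z is up along the screw. Below the wing, a round collar (34 mm across, 5 mm thick) has its underside 30 mm below the point. A half turn about z looks the same.
- screw_pin (a point): Centre of the thumbscrew's cross pin (26 mm along x, parallel to the wing; 8 mm thick, round ends), 24 mm below the collar's underside. The shank is 10 mm in diameter and ends 34 mm below the collar, its last 8 mm tapered to 4 mm. With the wing along a slot the pin passes; with the collar on the arm the pin is about 2 mm below the tongue and can be turned freely.
- rest: Fixed light wooden block 110 x 70 x 50 mm (x, y, z; origin at the centre of its underside) with a central slot in its top (33 x 17 mm, 42 mm deep) in which the screw is parked, its collar on the block's top.
- jar_c (a point): Bystander: capped glass jar, 60 mm across, 85 mm tall, standing; point at its centre.
- pot_c (a point): Bystander: white ceramic cup, 84 mm across, 80 mm tall, standing; point at its centre.
- brush: Bystander: paint brush lying on the bench.
- knife: Bystander: palette knife lying on the bench.
- sander: Bystander: cork sanding block 100 x 60 x 35 mm; origin at the centre of its underside.
- tin: Bystander: steel tin, 70 mm across, 70 mm tall, standing; origin at the centre of its underside.
There are look-alikes about, which are no part of the job. What is shaped like the part that bears screw_grip but blue or green is not meant.

How it is judged:
On the way, in this order (a step that is already met when the one before it is completed fails the run):
1. the arm's slot lies over the middle tongue's slot (value of joint index between -0.04 and 0.04 rad), for 0.2 s.
2. the thumbscrew is through both slots, collar down on the arm (all of step 1 and z of screw_grip in the frame of index_slot between 0.026 and 0.034 m and horizontal distance between screw_grip and mid_slot below 0.007 m and angle between screw_grip's own z axis and vertical below 0.12 rad), for 0.2 s.
At the end, for the whole second after the job is handed in: The arm is within 0.04 rad of the middle station; the thumbscrew stands upright (within 0.12 rad) through both slots, within 7 mm of the middle slot's centre, its collar within 4 mm of the arm's top face, its wing turned at least 60 degrees (1.05 rad) away from the slot's length, everything at rest (all of step 2 and angle between the x axis of screw_grip and the x axis of index_slot, either way round above 1.05 rad and linear speed of screw below 0.02 m/s and velocity of joint index between -0.05 and 0.05 rad/s); the robot touches nothing.
It fails at once if a bystander is moved by more than 40 mm (distance of any of jar_c, pot_c, brush, knife, sander, tin from where it was at the start of the episode above 0.04 m).
It also fails if it takes over 62 s, if anything falls off the work surface, if the arm or the gripper's body presses on something with over 40 N, if the wrist force passes 120 N, or if a joint passes its speed limit or range.

### The arm

A 7-joint arm with a two-finger parallel gripper is mounted at the origin on the work surface. World frame = base frame: x ahead of the robot, y to its left, z up, the work surface at z = 0. Lengths are in m, angles in rad, forces in N, time in s.
With the tool pointing down it reaches from about 0.375 to 0.925 m from the base axis. Payload 3.1 kg.
Tool frame: the origin (TCP) lies midway between the tips of the shut fingers; the grasp point (between the pads) lies 19 mm behind it (env.pinch_z is the distance from the TCP to the grasp point, in m); z points along the fingers, y is the line along which they close (so a half turn about z gives the same grasp; the last joint's range is limited). The gripper opens to 85 mm and grips with 20 to 120 N. Pads are 22 mm wide; open, the fingers measure 114 mm over their backs; the gripper's body (76 mm by 85 mm) begins 54 mm behind the grasp point. The pads swing forward as they close: fully open they stand 13 mm farther back than shut.
Start: joints at [-1.324, 0.383, 0.044, 1.598, -0.018, 1.161, -0.05], TCP at [0.22, 0.612, 0.231] pointing down, gripper open.
Joint ranges: [-2.61, 2.61], [-0.41, 2.15], [-1.48, 1.57], [0, 2.5], [-1.57, 4.71], [0.05, 1.97], [-2.85, 2.85]. Speed limits (rad/s): [2.79, 2.79, 3.14, 3.14, 3.14, 3.14, 3.14].

### API

Orientations are given as a unit quaternion [x, y, z, w].
In Python, from cell import read_state, imaging, env gives the robot as it stands.
- The arm moves only by the shell command python3 -m jog 'ROWS' [OPENING] [FORCE]. ROWS is JSON, a list of rows, each a list of 2 entries, a list of its own where there are three numbers: the shift along the world's x, y, z in units of 40 mm (1.0 is 40 mm), then the turn, a rotation vector about the world's x, y, z in units of 6 degrees (1.0 is 6 degrees). A call has 1 to 8 rows; each row shifts and turns the commanded pose from where the row before left it; what a row does not reach is not made up. A row lasts 1/12 s, in which the tool goes at most 41.7 mm and 7.16 degrees, less where a joint would pass 70% of its speed; a pose out of reach is approached as far as the arm can. A call with a number of a shift or a turn outside -1 to 1 is refused whole. A call with a gripper value outside its range is refused whole. OPENING is the opening, from 0 (shut) to 1 (fully open), set as the call begins (- or left out, the last holds). The fingers move at their own pace and stop on an object; FORCE is the grip in N (left out, the last holds). Time passes only in rows, so rows that do not move let the fingers close. It gives the time, the measured TCP pose, the force, the opening and the grip force at its end, in the units of the state.
- read_state(): the state, without advancing time (a new reading comes with each control period).
- imaging.camera(name): name is "scene" or "top" or "wrist"; returns the picture (384x512x3 uint8, red, green, blue); there is no depth.
- imaging.camera_info(name): a dict with "camera_matrix" (3x3 intrinsics, pixels), "k1" (the pictures are not rectified: a ray, as slopes to the right and down, at radius r is drawn at 1 + k1 r^2 times it, then the intrinsics apply), "position" and "attitude" of the camera in the world. Camera axes: x right, y down, z forward; pixel columns grow to the right and rows downward; lengths in m; the calibration is good to about 2 mm. A picture is of the moment at which its call begins: read the wrist's pose just before it. camera_info takes no time and is no camera call; for the wrist camera it gives the pose at the moment of the call.
- env.hand_in(): hands the job in; it is judged then, once.
The state is a dict: "clock": time; "qpos": joint angles; "joint_vel": joint speeds; "joint_torque": joint torques, N m; "eef_pos": TCP position; "eef_rot": TCP orientation; "contact_force": force on the tool from outside, world axes, zero at the start; "ft_torque": the same for the moment, N m; "width": finger opening in m; "grip_force": force on a finger pad.
Only numpy, scipy, OpenCV 4.12 (cv2) and the standard library are available. Lean on these libraries where they do the work, as an engineer would, in place of code of your own. Each camera call takes 0.05 s, during which the arm holds its last target. There are 200 camera calls.

## Working session

There is one attempt and no reset: what is moved stays moved. The work goes in short steps, Python scripts to look and compute and a shell command to move; the robot and the scene stay as the last step left them, time stands still between calls to the robot, and variables do not carry over. Pictures are saved under pics/ and viewed, at most 10 in all, crops included, and the job is handed in when it is done.

```bash
mkdir -p pics; ls
cat > h.py <<'E'
import numpy as np, cv2
from cell import read_state, imaging, env
from scipy.spatial.transform import Rotation as R
def info(n):
    i=imaging.camera_info(n); return i
def Rm(i):
    a=np.array(i["attitude"],float); return a if a.shape==(3,3) else R.from_quat(a).as_matrix()
def ray(i,uv):
    K=np.array(i["camera_matrix"]);k=i["k1"]
    d=np.array([k,0,0,0],float)
    p=cv2.undistortPoints(np.array(uv,float).reshape(-1,1,2),K,d).reshape(-1,2)
    v=np.c_[p,np.ones(len(p))]@Rm(i).T
    return np.array(i["position"]),v/np.linalg.norm(v,axis=1)[:,None]
def plane(i,uv,z):
    o,v=ray(i,uv); return o+v*((z-o[2])/v[:,2])[:,None]
def proj(i,P):
    p=(np.atleast_2d(P)-np.array(i["position"]))@Rm(i)
    s=p[:,:2]/p[:,2:]; s=s*(1+i["k1"]*(s**2).sum(1))[:,None]
    K=np.array(i["camera_matrix"]); return s@K[:2,:2].T+K[:2,2]
def tri(i1,u1,i2,u2):
    o1,v1=ray(i1,u1);o2,v2=ray(i2,u2);v1=v1[0];v2=v2[0]
    t=np.linalg.lstsq(np.c_[v1,-v2],o2-o1,rcond=None)[0]
    a=o1+t[0]*v1;b=o2+t[1]*v2
    return (a+b)/2,np.linalg.norm(a-b)
E
python3 - <<'E'
from h import *
for n in ("scene","top"):
    im=imaging.camera(n); cv2.imwrite(f"pics/{n}0.png",cv2.resize(im[:,:,::-1],(800,600),interpolation=cv2.INTER_CUBIC)); np.save(f"{n}0.npy",im)
    print(info(n))
print(read_state())
E
```

```text
pics
{'camera_matrix': array([[380.06638592,   0.        , 259.60444653],
       [  0.        , 380.06638592, 198.70032477],
       [  0.        ,   0.        ,   1.        ]]), 'k1': -0.02035088573480017, 'position': array([1.12749101, 0.30966791, 0.85680697]), 'attitude': array([ 0.50538758,  0.78415771, -0.30545668, -0.19072571])}
{'camera_matrix': array([[346.41047938,   0.        , 259.73075798],
       [  0.        , 346.41047938, 196.83437475],
       [  0.        ,   0.        ,   1.        ]]), 'k1': -0.09667513166143522, 'position': array([ 0.42588146, -0.02066935,  1.11303372]), 'attitude': array([ 0.70789846, -0.70461941,  0.03522171, -0.03392194])}
{'clock': 0.1, 'qpos': array([-1.32379891,  0.38376183,  0.04386493,  1.59943913, -0.0178753 ,
        1.16122287, -0.04987648]), 'joint_vel': array([ 0.00022914, -0.00016249, -0.00010561, -0.00265589, -0.00135449,
        0.00278081,  0.0013368 ]), 'joint_torque': array([ 2.45494593e-03, -4.34732044e+01,  1.02918360e+00, -2.50453913e+01,
        1.08514450e-02,  5.47209755e-03,  1.60697789e-05]), 'eef_pos': array([0.21943475, 0.61091329, 0.22999742]), 'eef_rot': array([ 1.71503192e-01,  9.85182810e-01, -1.21242733e-03, -1.29247010e-04]), 'contact_force': array([ 0.70000031, -0.33296399,  0.11794452]), 'ft_torque': array([-0.0079377 , -0.01380917,  0.0171138 ]), 'grip_force': 0.0, 'width': 0.08546581706550409}
```

View pics/scene0.png

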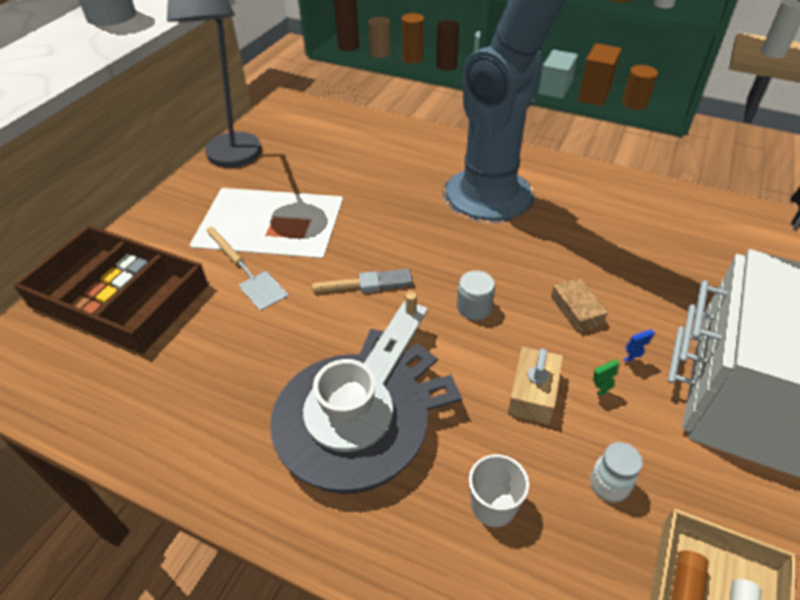

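View pics/top0.png

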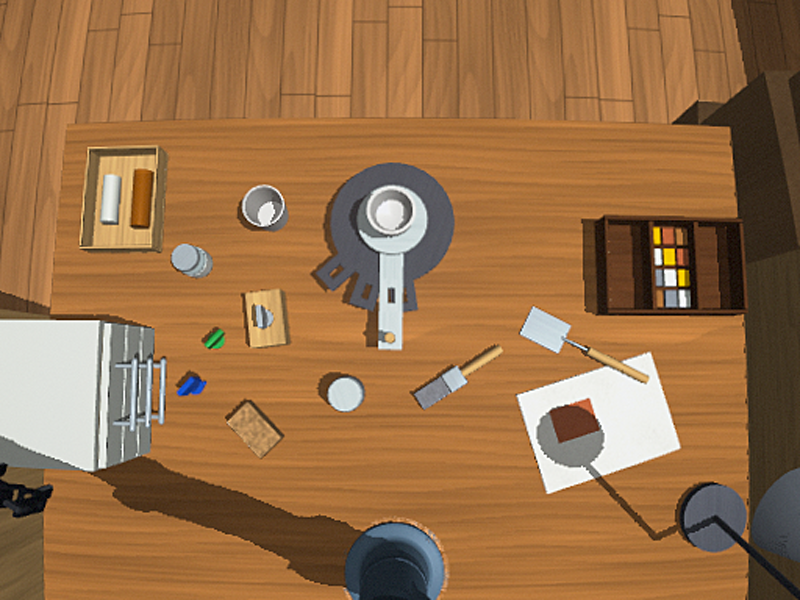

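The scene view shows the wheel with the bowl at (345,385), the arm pointing up to the grip at (410,300), and the rest with the screw at (540,365). In the top view the arm slot is at (391,295), the grip at (389,338), and the tongue slots are near (328,273) and (365,292), with the third partly under the arm at about (408,300).

Thumbscrew candidates in the top view are steel-grey at (263,318), green at (214,338) and blue at (192,385). The grey one, standing in the wooden rest, fits; blue and green are excluded by the text.

Run:
```python
from h import *
t=info("top");s=info("scene")
T=lambda x,y:[x*.64,y*.64]
def both(n,a,b):
    P,e=tri(t,T(*a),s,T(*b)); print(n,P.round(3),round(e,4))
both("bowl rim",(390,208),(345,377))
both("grip top",(390,337),(411,295))
both("arm slot",(391,295),(390,346))
both("screw top",(263,316),(541,355))
both("rest",(266,318),(540,370))
both("tin top",(346,391),(477,283))
both("jar",(187,259),(622,462))
both("cab cornr",(98,322),(748,254))
print(plane(t,[T(392,225)],.03).round(3))
for p in [(328,273),(365,292),(408,300)]: print(plane(t,[T(*p)],.048).round(3))
im=np.load("top0.npy"); c=im[150:250,130:300]; c=cv2.resize(c[:,:,::-1],None,fx=4.7,fy=4.7,interpolation=cv2.INTER_CUBIC); cv2.imwrite("pics/crop1.png",c); print(c.shape)
```

```text
bowl rim [0.703 0.009 0.149] 0.0025
grip top [0.469 0.009 0.099] 0.0034
arm slot [0.554 0.008 0.052] 0.0018
screw top [0.507 0.252 0.099] 0.0088
rest [0.506 0.256 0.06 ] 0.0091
tin top [0.366 0.095 0.07 ] 0.0073
jar [0.623 0.415 0.068] 0.0028
cab cornr [0.474 0.445 0.358] 0.0394
[[0.702 0.007 0.03 ]]
[[0.599 0.133 0.048]]
[[0.561 0.059 0.048]]
[[ 0.545 -0.027  0.048]]
(470, 799, 3)
```

View pics/crop1.png

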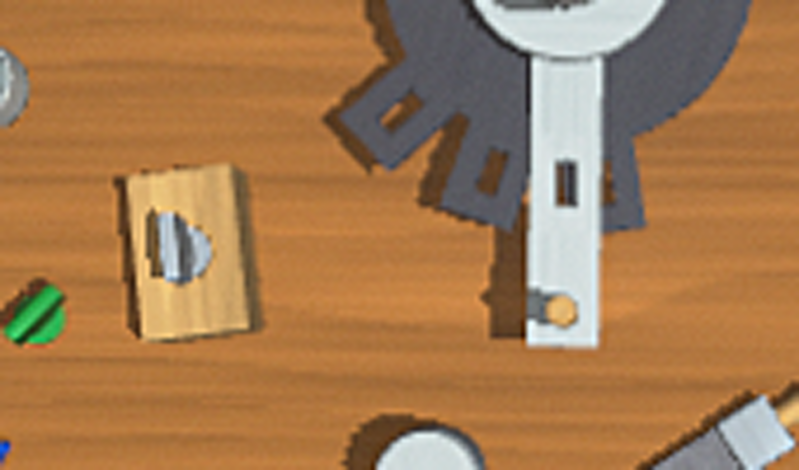

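The enlarged crop confirms it. The grey wing at (175,247) stands in the light wooden rest, and the green one at (35,315) is the look-alike. The tongue slots are at (400,112), (492,170) and (612,185), so the arm must swing about 0.33 rad clockwise, toward +y.

```bash
python3 -m jog '[[[0,-0.5,1],[0,0,0]],[[0,-0.7,0.7],[0,0,0]],[[0,-1,0.2],[0,0,0]],[[0,-1,0],[0,0,0]],[[0.3,-0.9,0],[0,0,0]],[[0.7,-0.7,0],[0,0,0]],[[1,-0.3,0],[0,0,0]],[[1,-0.2,0],[0,0,0]]]'
python3 -m jog '[[[1,-0.2,0],[0,0,0]],[[1,-0.7,0],[0,0,0]],[[0.7,-0.7,0],[0,0,0]],[[0.3,-0.8,0],[0,0,0]],[[0,0,0],[0,0,0]],[[0,0,0],[0,0,0]],[[0,0,0],[0,0,0]]]'
python3 - <<'E'
from h import *
i=info("wrist"); im=imaging.camera("wrist"); np.save("w1.npy",im); import pickle; pickle.dump(i,open("w1.pkl","wb"))
cv2.imwrite("pics/w1.png",cv2.resize(im[:,:,::-1],(800,600),interpolation=cv2.INTER_CUBIC)); print(i)
t=info("top"); im=imaging.camera("top"); np.save("top1.npy",im)
E
```

```text
clock: 0.77
eef_pos: [0.3398, 0.3986, 0.3046]
eef_rot: [0.171, 0.985, -0.0, -0.0]
contact_force: [0.3, 1.3, -0.1]
width: 0.0855
grip_force: 0.0
clock: 1.35
eef_pos: [0.4531, 0.3094, 0.3041]
eef_rot: [0.172, 0.985, 0.0, -0.001]
contact_force: [-0.0, 0.7, -0.5]
width: 0.0855
grip_force: 0.0
{'camera_matrix': array([[302.50933779,   0.        , 255.73791926],
       [  0.        , 302.50933779, 194.89919009],
       [  0.        ,   0.        ,   1.        ]]), 'k1': -0.08070797823519531, 'position': array([0.3851179 , 0.33540121, 0.44525669]), 'attitude': array([0.80954542, 0.56926992, 0.08226717, 0.11747377])}
```

View pics/w1.png

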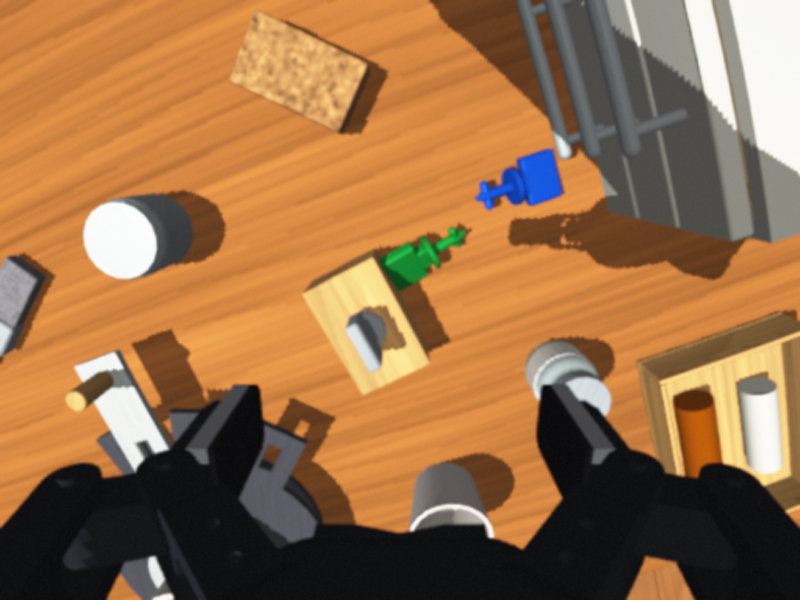

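The wrist view shows the steel wing at (365,340) in the rest, the wooden grip at (90,390), and the green and blue look-alikes lying at (425,255) and (530,180). Next I go over the wheel.

```bash
python3 -m jog '[[[0,-1,0],[0,0,0.3]],[[0,-1,0],[0,0,0.4]],[[0,-1,0],[0,0,0.5]],[[0,-1,0],[0,0,0.5]],[[0,-1,0],[0,0,0.5]],[[-0.5,-0.8,0],[0,0,0.5]],[[-0.5,-0.3,0],[0,0,0.3]],[[0,0,0],[0,0,0]]]'
python3 -m jog '[[[0,0,0],[0,0,0]],[[0,0,0],[0,0,0]]]'
python3 - <<'E'
from h import *
i=info("wrist"); im=imaging.camera("wrist"); np.save("w2.npy",im); import pickle; pickle.dump(i,open("w2.pkl","wb"))
cv2.imwrite("pics/w2.png",cv2.resize(im[:,:,::-1],(800,600),interpolation=cv2.INTER_CUBIC)); print(i["position"])
E
```

```text
clock: 2.12
eef_pos: [0.4106, 0.0627, 0.304]
eef_rot: [0.016, 1.0, 0.0, -0.002]
contact_force: [-0.6, 0.8, 0.1]
width: 0.0856
grip_force: 0.0
clock: 2.28
eef_pos: [0.414, 0.0672, 0.305]
eef_rot: [0.014, 1.0, 0.0, 0.001]
contact_force: [0.5, -0.1, 0.4]
width: 0.0853
grip_force: 0.0
[0.34138121 0.07047173 0.44593358]
```

View pics/w2.png

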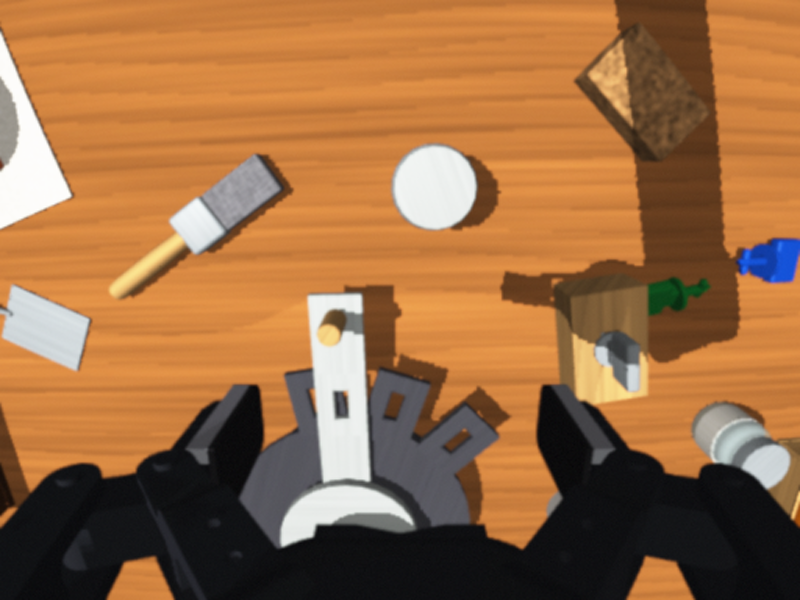

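The wrist view shows the arm slot at (341,404), the grip top at (330,331), the middle tongue slot at (395,404), the outer slot at (459,439), and the rest with the screw wing at (625,360).

Run:
```python
from h import *
import pickle
i=pickle.load(open("w2.pkl","rb")); t=info("top"); T=lambda x,y:[x*.64,y*.64]
def C(x,y): return [130+(x+.5)/4.7-.5,150+(y+.5)/4.7-.5]
for n,w,c in [("armslot",(341,404),(567,183)),("mid",(395,404),(492,170)),("left",(459,439),(400,112)),("griptop",(330,331),(562,309)),("wing",(624,358),(170,245))]:
    P,e=tri(i,T(*w),t,C(*c)); print(n,P.round(4),round(e,4))
print("planes")
for n,w,c,z in [("armslot",(341,404),(567,183),.0575),("mid",(395,404),(492,170),.048),("left",(459,439),(400,112),.048),("griptop",(330,331),(562,309),.1025)]:
    print(n,plane(i,[T(*w)],z).round(4),plane(t,[C(*c)],z).round(4))
```

```text
armslot [0.5567 0.0083 0.0468] 0.0025
mid [0.567  0.059  0.0306] 0.0022
left [0.6049 0.1212 0.0369] 0.003
griptop [0.4719 0.0093 0.0792] 0.0009
wing [0.512  0.2663 0.0623] 0.0019
planes
armslot [[0.5514 0.011  0.0575]] [[0.5549 0.0069 0.0575]]
mid [[0.5579 0.0605 0.048 ]] [[0.5645 0.0566 0.048 ]]
left [[0.5978 0.1213 0.048 ]] [[0.603  0.1182 0.048 ]]
griptop [[0.4639 0.0136 0.1025]] [[0.4706 0.0082 0.1025]]
```

```bash
python3 -m jog '[[[0.3,-0.4,-0.5],[0,0,0]],[[0.4,-0.4,-0.8],[0,0,0]],[[0.4,-0.4,-0.8],[0,0,0]],[[0.2,-0.2,-0.6],[0,0,0]],[[0,0,-0.4],[0,0,0]],[[0,0,0],[0,0,0]],[[0,0,0],[0,0,0]],[[0,0,0],[0,0,0]]]' 0.7
python3 - <<'E'
from h import *
i=info("wrist"); im=imaging.camera("wrist"); np.save("w3.npy",im); import pickle; pickle.dump(i,open("w3.pkl","wb"))
cv2.imwrite("pics/w3.png",cv2.resize(im[:,:,::-1],(800,600),interpolation=cv2.INTER_CUBIC)); print(i["position"],i["attitude"])
E
```

```text
clock: 3.0
eef_pos: [0.4669, 0.0105, 0.1814]
eef_rot: [0.014, 1.0, -0.0, 0.001]
contact_force: [0.1, -0.1, 1.5]
width: 0.0594
grip_force: 0.0
[0.39424961 0.01398173 0.32234752] [0.70951115 0.68967896 0.10078076 0.10382731]
```

View pics/w3.png

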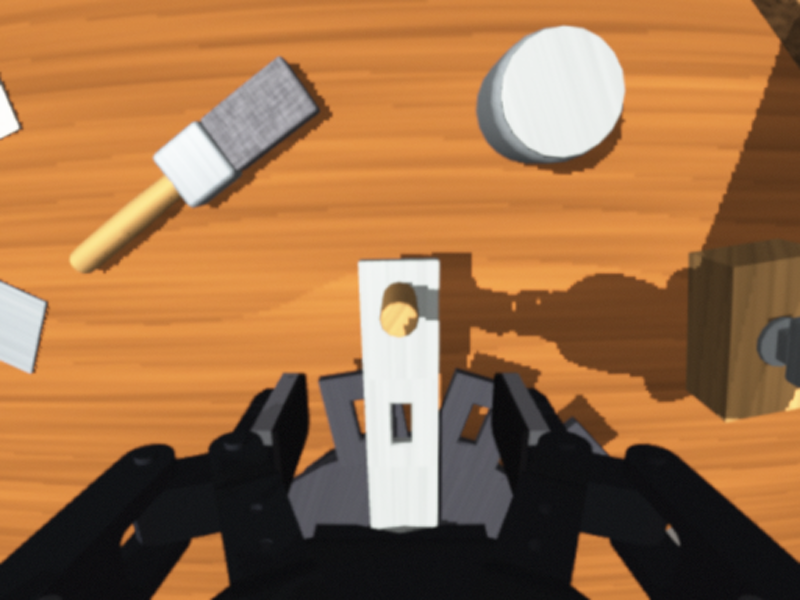

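Closer view: the grip top is at (399,319), the arm slot at (401,422) and the middle tongue slot at (475,422).

Run:
```python
from h import *
import pickle
i=pickle.load(open("w2.pkl","rb")); j=pickle.load(open("w3.pkl","rb")); T=lambda x,y:[(x+.5)*.64-.5,(y+.5)*.64-.5]
for n,w,c,z in [("armslot",(341,404),(401,422),.0575),("mid",(395,404),(475,422),.048),("griptop",(330,331),(399,319),.1025)]:
    P,e=tri(i,T(*w),j,T(*c)); print(n,P.round(4),round(e,4),plane(j,[T(*c)],z).round(4))
print(plane(j,[T(359,261),T(439,261)],.0575).round(4))
```

```text
armslot [0.5535 0.0101 0.0533] 0.0001 [[0.551  0.0102 0.0575]]
mid [0.5615 0.0599 0.0416] 0.0009 [[0.5582 0.0588 0.048 ]]
griptop [0.4705 0.0111 0.0878] 0.003 [[0.4672 0.0114 0.1025]]
[[ 0.4467 -0.0109  0.0575]
 [ 0.448   0.0347  0.0575]]
```

```bash
python3 -m jog '[[[0,0,-0.7],[0,0,0]],[[0,0,-0.7],[0,0,0]],[[0,0,-0.7],[0,0,0]],[[0,0,-0.5],[0,0,0]],[[0,0,-0.15],[0,0,0]],[[0,0,0],[0,0,0]],[[0,0,0],[0,0,0]],[[0,0,0],[0,0,0]]]' 0.7
python3 -m jog '[[[0,0,0],[0,0,0]],[[0,0,0],[0,0,0]],[[0,0,0],[0,0,0]],[[0,0,0],[0,0,0]],[[0,0,0],[0,0,0]]]' 0 25
```

```text
clock: 3.72
eef_pos: [0.4677, 0.0097, 0.0724]
eef_rot: [0.015, 1.0, 0.001, 0.002]
contact_force: [-0.2, -0.2, 1.0]
width: 0.06
grip_force: 0.0
clock: 4.13
eef_pos: [0.4664, 0.0094, 0.0714]
eef_rot: [0.015, 1.0, 0.0, 0.001]
contact_force: [-1.5, 0.1, 6.2]
width: 0.0194
grip_force: 24.3
```

```bash
python3 -m jog '[[[0.01,0.32,0],[0,0,-0.5]],[[0.03,0.32,0],[0,0,-0.5]],[[0.05,0.32,0],[0,0,-0.5]],[[0.06,0.32,0],[0,0,-0.55]],[[0.08,0.31,0],[0,0,-0.55]],[[0.1,0.31,0],[0,0,-0.5]],[[0,0,0],[0,0,0]],[[0,0,0],[0,0,0]]]'
python3 - <<'E'
from h import *
i=info("wrist"); im=imaging.camera("wrist"); np.save("w4.npy",im); import pickle; pickle.dump(i,open("w4.pkl","wb"))
cv2.imwrite("pics/w4.png",cv2.resize(im[:,:,::-1],(800,600),interpolation=cv2.INTER_CUBIC)); print(read_state()["contact_force"],read_state()["eef_pos"])
E
```

```text
clock: 4.8
eef_pos: [0.4797, 0.0862, 0.0714]
eef_rot: [0.176, 0.984, 0.001, 0.0]
contact_force: [-2.1, 1.1, 8.4]
width: 0.0191
grip_force: 25.6
[-1.9915839   0.70993559  7.29490293] [0.47956346 0.085722   0.07137528]
```

View pics/w4.png

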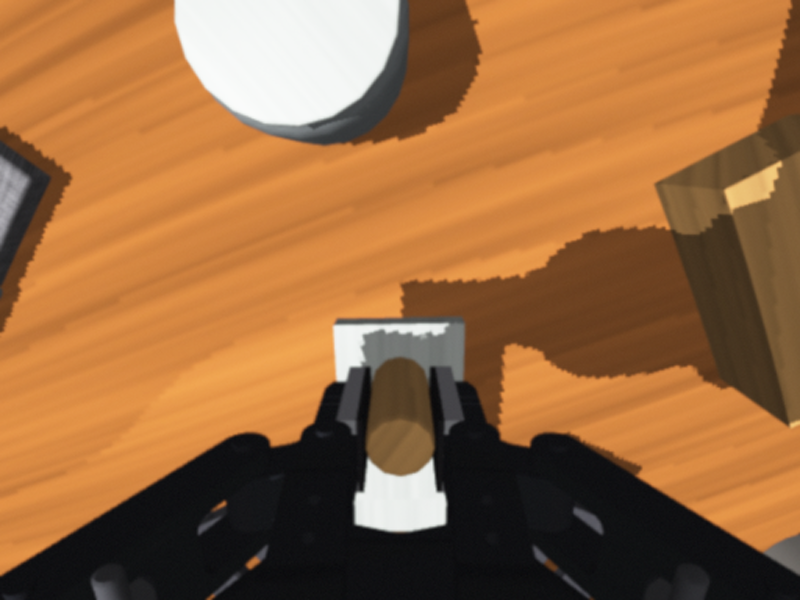

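The wrist view shows the grip held between the pads, with the slots hidden. I'll release, rise and check the alignment.

```bash
python3 -m jog '[[[0,0,0],[0,0,0]],[[0,0,0],[0,0,0]],[[0,0,0],[0,0,0]],[[0,0,0.6],[0,0,0]],[[0,0,0.9],[0,0,0]],[[0.4,-0.1,0.9],[0,0,0]],[[0.6,-0.2,0.8],[0,0,0]],[[0.4,-0.1,0.4],[0,0,0]]]' 0.6
python3 -m jog '[[[0,0,0],[0,0,0]],[[0,0,0],[0,0,0]],[[0,0,0],[0,0,0]]]'
python3 - <<'E'
from h import *
i=info("wrist"); im=imaging.camera("wrist"); np.save("w5.npy",im); import pickle; pickle.dump(i,open("w5.pkl","wb"))
u=proj(i,[[.56,.059,.0575]])[0]; print(u,i["position"])
x0=int(np.clip(u[0]-64,0,384)); y0=int(np.clip(u[1]-60,0,288)); print(x0,y0)
cv2.imwrite("pics/w5.png",cv2.resize(im[y0:y0+96,x0:x0+128,::-1],(768,576),interpolation=cv2.INTER_CUBIC))
E
```

```text
clock: 5.52
eef_pos: [0.5383, 0.0683, 0.2189]
eef_rot: [0.177, 0.984, 0.002, 0.003]
contact_force: [1.2, 0.5, 1.2]
width: 0.0513
grip_force: 0.0
clock: 5.77
eef_pos: [0.533, 0.069, 0.2129]
eef_rot: [0.177, 0.984, -0.001, -0.002]
contact_force: [0.4, -0.2, -0.9]
width: 0.051
grip_force: 0.0
[254.7632813  207.90773792] [0.46567144 0.0958092  0.35422184]
190 147
```

View pics/w5.png

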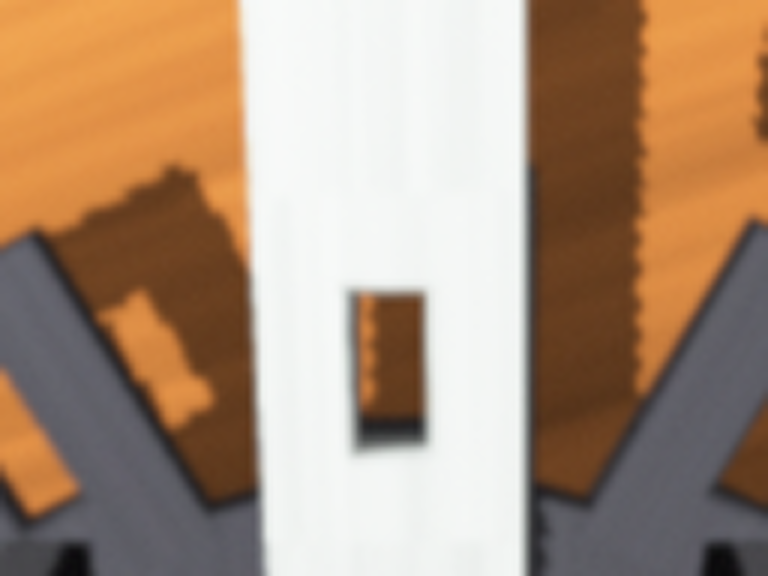

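The arm slot at (388,369) in the crop shows clear through to the bench, so the tongue slot is lined up to within about 1 mm. Next I go to the screw.

```bash
python3 - <<'E'
from h import *
import pickle
j=pickle.load(open("w5.pkl","rb"));
C=lambda x,y:[190+(x+.5)/6-.5,147+(y+.5)/6-.5]
print(plane(j,[C(388,369)],.0575).round(4))
P=plane(j,[C(242,50),C(264,550),C(528,50),C(524,550)],.0575); print(P.round(4)); m=(P[1]+P[3]-P[0]-P[2]); print(np.degrees(np.arctan2(m[1],m[0])))
E
python3 -m jog '[[[0,1,0.4],[0,0,0.4]],[[0,1,0.3],[0,0,0.4]],[[0,1,0],[0,0,0.4]],[[0,1,0],[0,0,0.4]],[[0.2,0.6,0],[0,0,0.3]],[[0.4,0.2,0],[0,0,0]],[[0,0,0],[0,0,0]],[[0,0,0],[0,0,0]]]' 0.6
python3 -m jog '[[[0,0,0],[0,0,0]],[[0,0,0],[0,0,0]]]'
python3 - <<'E'
from h import *
i=info("wrist"); im=imaging.camera("wrist"); np.save("w6.npy",im); import pickle; pickle.dump(i,open("w6.pkl","wb"))
u=proj(i,[[.507,.258,.07]])[0]; print(u,i["position"])
x0=int(np.clip(u[0]-80,0,352)); y0=int(np.clip(u[1]-60,0,264)); print(x0,y0)
cv2.imwrite("pics/w6.png",cv2.resize(im[y0:y0+120,x0:x0+160,::-1],(800,600),interpolation=cv2.INTER_CUBIC))
E
```

```text
[[0.56   0.0584 0.0575]]
[[0.4998 0.0553 0.0575]
 [0.5843 0.0258 0.0575]
 [0.5162 0.0993 0.0575]
 [0.6004 0.0693 0.0575]]
-19.44499780954176
clock: 6.48
eef_pos: [0.5573, 0.2597, 0.2396]
eef_rot: [0.077, 0.997, -0.002, -0.002]
contact_force: [0.1, -0.5, -0.4]
width: 0.0513
grip_force: 0.0
clock: 6.65
eef_pos: [0.558, 0.2577, 0.2411]
eef_rot: [0.079, 0.997, -0.001, -0.001]
contact_force: [-0.1, -0.5, 0.7]
width: 0.0514
grip_force: 0.0
[247.00484713 128.52427893] [0.48677398 0.27078499 0.38233843]
167 68
```

View pics/w6.png

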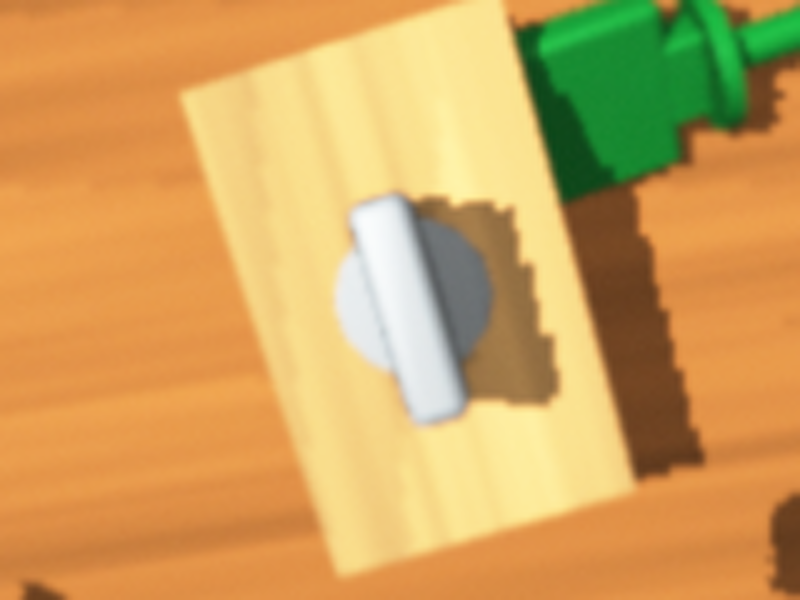

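Crop: the wing top runs from (378,200) to (440,415), centre (409,308). The collar is centred at about (415,297), and the green look-alike is clear of the fingers' path at (640,100).

Run:
```python
from h import *
import pickle
j=pickle.load(open("w6.pkl","rb"));w1=pickle.load(open("w1.pkl","rb"));w2=pickle.load(open("w2.pkl","rb"))
C=lambda x,y:[167+(x+.5)/5-.5,68+(y+.5)/5-.5]
T=lambda x,y:[(x+.5)*.64-.5,(y+.5)*.64-.5]
print("tri",tri(j,C(409,308),w1,T(367,346)),tri(j,C(409,308),w2,T(631,360)))
# rest top corners: j vs w2
print("rest corner",tri(j,C(340,575),w2,T(575,403)), tri(j,C(181,92),w1,T(304,293)))
print("top",plane(j,[C(409,308)],.097).round(4),"collar",plane(j,[C(415,297)],.055).round(4))
P=plane(j,[C(378,200),C(440,415)],.097);d=P[1]-P[0];print(P.round(4),np.linalg.norm(d),np.degrees(np.arctan2(d[1],d[0])))
Q=plane(j,[C(181,92),C(340,575),C(635,490),C(502,0)],.05);print(Q.round(4));d=Q[1]-Q[0];print(np.degrees(np.arctan2(d[1],d[0])))
s=read_state();M=R.from_quat(s["eef_rot"]).as_matrix();print(s["eef_pos"],M[:,0],np.degrees(np.arctan2(M[1,1],M[0,1])))
```

```text
tri (array([0.50747443, 0.26128951, 0.08810007]), np.float64(0.00312013041104816)) (array([0.50528533, 0.2609152 , 0.08440086]), np.float64(0.003925969286371035))
rest corner (array([0.56619301, 0.2330911 , 0.04313498]), np.float64(0.00202021753375574)) (array([0.4573171 , 0.21885074, 0.04590206]), np.float64(0.0017362775966595757))
top [[0.5061 0.2603 0.097 ]] collar [[0.5068 0.2604 0.055 ]]
[[0.486  0.2579 0.097 ]
 [0.5267 0.2628 0.097 ]] 0.04099173575651646 6.859945043831002
[[0.4573 0.2187 0.05  ]
 [0.5655 0.2333 0.05  ]
 [0.5566 0.3018 0.05  ]
 [0.4501 0.2878 0.05  ]]
7.697848028248146
[0.55825829 0.25794214 0.24149807] [-0.98743342  0.15802959  0.00137168] 80.90751827805533
```

```bash
python3 -m jog '[[[-0.3,0.02,-0.2],[0,0,0.7]],[[-0.4,0.02,-0.4],[0,0,0.7]],[[-0.4,0.02,-0.6],[0,0,0.7]],[[-0.19,0,-0.7],[0,0,0.63]],[[0,0,-0.6],[0,0,0]],[[0,0,0],[0,0,0]],[[0,0,0],[0,0,0]],[[0,0,0],[0,0,0]]]' 0.6
python3 - <<'E'
from h import *
s=read_state();M=R.from_quat(s["eef_rot"]).as_matrix();print((np.array([.5065,.2604,.0625])-s["eef_pos"])/.04,np.degrees(np.arctan2(M[1,1],M[0,1])),M[:,2])
E
```

```text
clock: 7.37
eef_pos: [0.5087, 0.262, 0.1435]
eef_rot: [-0.064, 0.998, 0.0, 0.001]
contact_force: [-0.2, 0.4, 0.1]
width: 0.0514
grip_force: 0.0
[-0.05381328 -0.04024426 -2.02593301] 97.33909391001325 [ 0.00219557  0.00109887 -0.99999699]
```

```bash
python3 -m jog '[[[-0.05,-0.04,-0.5],[0,0,0]],[[0,0,-0.6],[0,0,0]],[[0,0,-0.5],[0,0,0]],[[0,0,-0.3],[0,0,0]],[[0,0,-0.12],[0,0,0]],[[0,0,0],[0,0,0]],[[0,0,0],[0,0,0]],[[0,0,0],[0,0,0]]]' 0.6
python3 -m jog '[[[0,0,0],[0,0,0]],[[0,0,0],[0,0,0]],[[0,0,0],[0,0,0]],[[0,0,0],[0,0,0]],[[0,0,0],[0,0,0]],[[0,0,0],[0,0,0]]]' 0 40
```

```text
clock: 8.03
eef_pos: [0.5068, 0.2613, 0.0628]
eef_rot: [-0.065, 0.998, 0.001, 0.001]
contact_force: [-0.6, -0.4, 0.3]
width: 0.0512
grip_force: 0.0
clock: 8.53
eef_pos: [0.5059, 0.2609, 0.0619]
eef_rot: [-0.065, 0.998, 0.0, 0.0]
contact_force: [-0.7, -1.8, 4.9]
width: 0.0118
grip_force: 40.8
```

```bash
python3 -m jog '[[[0,0,0.4],[0,0,0]],[[0,0,0.7],[0,0,0]],[[0,0,0.8],[0,0,0]],[[0,0,0.7],[0,0,0]],[[0,0,0.4],[0,0,0]],[[0,0,0],[0,0,0]]]'
python3 -m jog '[[[0.1,-0.4,0],[0,0,-0.45]],[[0.2,-0.8,0],[0,0,-0.8]],[[0.2,-0.8,0],[0,0,-0.8]],[[0.2,-0.8,0],[0,0,-0.8]],[[0.2,-0.8,0],[0,0,-0.8]],[[0.24,-0.8,0],[0,0,-0.8]],[[0.2,-0.66,0],[0,0,0]],[[0,0,0],[0,0,0]]]'
python3 -m jog '[[[0,0,-0.4],[0,0,0]],[[0,0,-0.4],[0,0,0]],[[0,0,-0.4],[0,0,0]],[[0,0,0],[0,0,0]],[[0,0,0],[0,0,0]],[[0,0,0],[0,0,0]]]'
python3 - <<'E'
from h import *
s=read_state();M=R.from_quat(s["eef_rot"]).as_matrix();print((np.array([.5595,.0585,.117])-s["eef_pos"])/.04,s["eef_pos"],np.degrees(np.arctan2(M[1,1],M[0,1])),M[:,2],s["width"])
i=info("wrist"); im=imaging.camera("wrist"); np.save("w7.npy",im); import pickle; pickle.dump(i,open("w7.pkl","wb"))
u=proj(i,[[.56,.0582,.0575],[.56,.0582,.15]]); print(u,i["position"])
cv2.imwrite("pics/w7.png",cv2.resize(im[184:376,128:384,::-1],(800,600),interpolation=cv2.INTER_CUBIC))
E
```

```text
clock: 9.03
eef_pos: [0.5079, 0.262, 0.1851]
eef_rot: [-0.065, 0.998, 0.002, 0.003]
contact_force: [0.7, 0.8, -1.4]
width: 0.0118
grip_force: 40.1
clock: 9.7
eef_pos: [0.5581, 0.0473, 0.1792]
eef_rot: [0.174, 0.985, -0.004, -0.001]
contact_force: [-0.1, -1.3, -1.2]
width: 0.0116
grip_force: 40.1
clock: 10.2
eef_pos: [0.5584, 0.0575, 0.1326]
eef_rot: [0.168, 0.986, -0.001, -0.001]
contact_force: [-0.1, 1.0, -1.8]
width: 0.0117
grip_force: 40.1
[ 0.02780996  0.02542599 -0.39044519] [0.5583876  0.05748296 0.13261781] 70.65797111919271 [-0.00129729 -0.00101919 -0.99999864] 0.011731646949695492
[[255.76374241 207.57538288]
 [255.42845333 272.13114792]] [0.49022113 0.08309409 0.27375928]
```

View pics/w7.png

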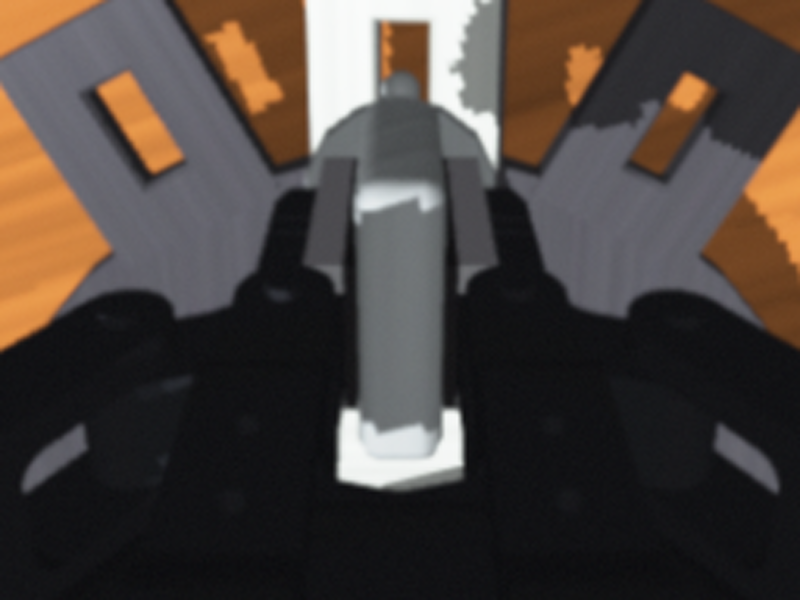

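The last view shows the wing held centred, its top face running from (400,195) to (400,455). The shank tip is at (402,80), in front of the arm slot (378–428, near edge at 20).

Run:
```python
from h import *
import pickle
j=pickle.load(open("w7.pkl","rb"))
C=lambda x,y:[128+(x+.5)/3.125-.5,184+(y+.5)/3.125-.5]
a=np.radians(-19.3);ex=np.array([np.cos(a),np.sin(a)]);ey=np.array([-ex[1],ex[0]])
t=np.array([.5584,.0575])
def loc(n,uv,z):
    p=plane(j,[C(*uv)],z)[0]; print(n,p.round(4),"along %.4f across %.4f"%((p[:2]-t)@ex,(p[:2]-t)@ey))
loc("wing near",(400,186),.168); loc("wing far",(400,457),.168)
loc("slot near edge",(403,20),.0575); loc("slot L",(377,50),.0575); loc("slot R",(429,50),.0575)
loc("armL",(308,60),.0575);loc("armR",(503,60),.0575)
loc("tip",(402,76),.0867)
```

```text
wing near [0.538  0.0661 0.168 ] along -0.0221 across 0.0014
wing far [0.5766 0.0525 0.168 ] along 0.0189 across 0.0013
slot near edge [0.5473 0.0633 0.0575] along -0.0125 across 0.0018
slot L [0.5522 0.055  0.0575] along -0.0050 across -0.0044
slot R [0.5564 0.0668 0.0575] along -0.0050 across 0.0081
armL [0.5491 0.0385 0.0575] along -0.0025 across -0.0210
armR [0.5646 0.0828 0.0575] along -0.0024 across 0.0259
tip [0.551  0.0618 0.0867] along -0.0084 across 0.0016
```

```bash
python3 -m jog '[[[0.05,0,0],[0,0,0]],[[0,0,-0.2],[0,0,0]],[[0,0,-0.2],[0,0,0]],[[0,0,-0.2],[0,0,0]],[[0,0,-0.15],[0,0,0]],[[0,0,-0.1],[0,0,0]],[[0,0,0],[0,0,0]],[[0,0,0],[0,0,0]]]'
python3 -m jog '[[[0,0,0],[0,0,0]],[[0,0,0],[0,0,0]]]'
```

```text
clock: 10.92
eef_pos: [0.5606, 0.0581, 0.0987]
eef_rot: [0.167, 0.986, -0.0, -0.0]
contact_force: [0.2, 0.3, -0.1]
width: 0.0117
grip_force: 40.1
clock: 11.08
eef_pos: [0.5614, 0.0582, 0.0996]
eef_rot: [0.167, 0.986, 0.0, 0.0]
contact_force: [0.1, 0.4, -0.5]
width: 0.0117
grip_force: 40.1
```

```bash
python3 -m jog '[[[0,0,-0.1],[0,0,0]],[[0,0,-0.1],[0,0,0]],[[0,0,-0.05],[0,0,0]],[[0,0,0],[0,0,0]],[[0,0,0],[0,0,0]]]'
python3 -m jog '[[[0,0,0],[0,0,0]],[[0,0,0],[0,0,0]]]'
```

```text
clock: 11.5
eef_pos: [0.5606, 0.0582, 0.0888]
eef_rot: [0.167, 0.986, -0.0, -0.0]
contact_force: [0.1, -1.3, -1.1]
width: 0.0114
grip_force: 40.1
clock: 11.67
eef_pos: [0.5611, 0.0582, 0.0893]
eef_rot: [0.167, 0.986, 0.0, 0.0]
contact_force: [0.4, 0.5, -1.4]
width: 0.0114
grip_force: 40.1
```

```bash
python3 -m jog '[[[0,0,-0.1],[0,0,0]],[[0,0,-0.1],[0,0,0]],[[0,0,-0.1],[0,0,0]],[[0,0,-0.1],[0,0,0]],[[0,0,0],[0,0,0]],[[0,0,0],[0,0,0]],[[0,0,0],[0,0,0]]]'
python3 -m jog '[[[0,0,-0.05],[0,0,0]],[[0,0,-0.03],[0,0,0]],[[0,0,0],[0,0,0]],[[0,0,0],[0,0,0]]]'
```

```text
clock: 12.25
eef_pos: [0.5609, 0.0581, 0.0731]
eef_rot: [0.167, 0.986, -0.0, -0.0]
contact_force: [-0.0, 0.1, -0.9]
width: 0.0112
grip_force: 40.1
clock: 12.58
eef_pos: [0.5609, 0.0583, 0.0699]
eef_rot: [0.167, 0.986, 0.0, -0.0]
contact_force: [-0.0, 0.1, -1.6]
width: 0.0117
grip_force: 40.1
```

```bash
python3 -m jog '[[[0,0,-0.03],[0,0,0]],[[0,0,-0.03],[0,0,0]],[[0,0,0],[0,0,0]],[[0,0,0],[0,0,0]],[[0,0,0],[0,0,0]]]'
python3 -m jog '[[[0,0,-0.02],[0,0,0]],[[0,0,0],[0,0,0]],[[0,0,0],[0,0,0]],[[0,0,0],[0,0,0]]]'
```

```text
clock: 13.0
eef_pos: [0.5613, 0.0585, 0.0693]
eef_rot: [0.168, 0.986, 0.001, -0.0]
contact_force: [-4.2, 0.9, 9.7]
width: 0.0114
grip_force: 41.7
clock: 13.33
eef_pos: [0.5614, 0.0587, 0.0693]
eef_rot: [0.168, 0.986, 0.001, -0.0]
contact_force: [-5.3, 0.7, 13.7]
width: 0.0115
grip_force: 42.4
```

```bash
python3 -c "
from h import *
print(read_state()['qpos'])"
python3 -m jog '[[[0,0,0.04],[0,0,0]],[[0,0,0],[0,0,0.4]],[[0,0,0],[0,0,0.6]],[[0,0,0],[0,0,0.6]],[[0,0,0],[0,0,0.6]],[[0,0,0],[0,0,0.6]],[[0,0,0],[0,0,0.6]],[[0,0,0],[0,0,0.6]]]'
```

```text
[-0.66540376  0.48557809  0.59345937  1.94820811 -0.36993075  0.81617385
  1.36610766]
clock: 14.0
eef_pos: [0.5621, 0.0585, 0.0694]
eef_rot: [-0.043, 0.999, 0.0, 0.001]
contact_force: [0.5, -0.1, 3.1]
width: 0.0117
grip_force: 40.7
```

```bash
python3 -c "
from h import *
print(read_state()['qpos'])"
```

```text
[-0.58902689  0.46407971  0.49656277  1.94501586 -0.30150872  0.80273774
  1.73069313]
```

```bash
python3 -m jog '[[[0,0,0],[0,0,0.7]],[[0,0,0],[0,0,0.7]],[[0,0,0],[0,0,0.7]],[[0,0,0],[0,0,0.7]],[[0,0,0],[0,0,0.7]],[[0,0,0],[0,0,0.7]],[[0,0,0],[0,0,0.7]],[[0,0,0],[0,0,0]]]'
python3 -c "
from h import *
print(read_state()['qpos'])"
```

```text
clock: 14.67
eef_pos: [0.5624, 0.0579, 0.0694]
eef_rot: [-0.294, 0.956, -0.0, 0.001]
contact_force: [1.4, -0.5, 3.7]
width: 0.0117
grip_force: 40.7
[-0.49405786  0.44534203  0.3807204   1.94063023 -0.22617722  0.79377877
  2.17929128]
```

```bash
python3 -m jog '[[[0,0,0],[0,0,0.7]],[[0,0,0],[0,0,0.8]],[[0,0,0],[0,0,0.8]],[[0,0,0],[0,0,0.8]],[[0,0,0],[0,0,0.8]],[[0,0,0],[0,0,0.8]],[[0,0,0],[0,0,0.8]],[[0,0,0],[0,0,0]]]'
python3 -m jog '[[[0,0,-0.02],[0,0,0]],[[0,0,0],[0,0,0]],[[0,0,0],[0,0,0]]]'
python3 -c "
from h import *
s=read_state();M=R.from_quat(s['eef_rot']).as_matrix();print(np.degrees(np.arctan2(M[1,1],M[0,1])),s['qpos'][6])"
```

```text
clock: 15.33
eef_pos: [0.5625, 0.0577, 0.0694]
eef_rot: [-0.552, 0.834, -0.001, 0.001]
contact_force: [0.1, -0.4, 4.3]
width: 0.0116
grip_force: 40.8
clock: 15.58
eef_pos: [0.5626, 0.0581, 0.0693]
eef_rot: [-0.551, 0.834, -0.001, 0.001]
contact_force: [-0.6, -0.9, 7.7]
width: 0.012
grip_force: 41.4
156.89737691159738 2.686075594501837
```

```bash
python3 -m jog '[[[0,0,0],[0,0,0]],[[0,0,0],[0,0,0]],[[0,0,0],[0,0,0]],[[0,0,0],[0,0,0]],[[0,0,0],[0,0,0]],[[0,0,0.3],[0,0,0]],[[0,0,0.6],[0,0,0]],[[0,0,0.8],[0,0,0]]]' 0.4
python3 -m jog '[[[0,0,0.8],[0,0,0]],[[0,0,0.8],[0,0,0]],[[0,0,0.5],[0,0,0]],[[0,-0.6,0],[0,0,0]],[[0,-0.8,0],[0,0,0]],[[0,0,0],[0,0,0]],[[0,0,0],[0,0,0]]]'
python3 - <<'E'
from h import *
i=info("wrist"); im=imaging.camera("wrist")
# arm frame check: project expected wing top, and extract bright metal/wing extent by hull of edges
u=proj(i,[[.562,.058,.1045],[.5692,.0788,.1045],[.5548,.0372,.1045]]); print(u.round(0),i["position"])
g=im.astype(int); x,y=u[0].astype(int)
for yy in range(y-30,y+31,4): print(yy," ".join("%3d"%g[yy,xx].mean() for xx in range(x-40,x+41,4)))
E
```

```text
clock: 16.25
eef_pos: [0.5584, 0.0579, 0.1343]
eef_rot: [-0.553, 0.833, 0.001, -0.003]
contact_force: [0.1, -0.1, 0.1]
width: 0.0343
grip_force: 0.0
clock: 16.83
eef_pos: [0.5608, -0.0011, 0.2207]
eef_rot: [-0.55, 0.835, -0.001, 0.0]
contact_force: [0.1, 1.3, -0.7]
width: 0.0342
grip_force: 0.0
[[279. 246.]
 [280. 266.]
 [278. 224.]] [ 0.53231468 -0.06649003  0.36173567]
215 236 236 236 236 237 237 237 236 204 161 173 213 237 237 237 237 237 236 236 236 236
219 236 236 237 238 238 239 234 199 187 123 129 139 190 231 238 237 237 235 235 235 234
223 234 233 236 238 238 237 182 219 157 122 134 126 217 207 238 237 237 235 235 235 234
227 235 235 237 239 239 238 216 218 148 188 211 207 216 210 236 236 236 234 234 234 234
231 234 233 234 234 234 234 216 218 146 199 221 214 213 211 235 236 236 237 236 236 235
235 237 236 237 237 238 237 222 218 141 202 221 212 213 153 184 185 198 234 233 233 233
239 233 227 223 232 240 240 237 217 145 201 220 190 204  25 104 127 129 236 236 237 238
243 235 228 120 227 238 239 238 236 166 202 221 120 131  18  48 126 127 223 231 229 224
247 185 113 108 122 213 199 193 184 133 203 220 123  64  12  23 126 127 115  26  35 139
251  85  42  41  40  79 102 124 126 102 202 220 130  64  10  18 116 127 127  32  28  33
255  84  41  42  42  66  50  56  93 112 203 219 125  62  11  14  75 127 127  84  41  41
259  41  39  41  42  50  90  82  55  54 204 218 104  62  11  11  31 126 126 122  56  54
263  40  41  41  40  41  59  92  94  91 204 217 143  57  10  13  21 124 126 126  36  26
267  41  41  42  41  42  42  55  59  65  98 110  55  29  12  11  19 106 122 126  81  25
271  43  43  43  42  57  47  41  42  43  42  43  42  41  11  13  26 120 194 160  57  21
275  86  53  42  41  63  67  66  56  42  42  43  42  40  12  12  29 141 120  27  25  27
```

```bash
python3 -m jog '[[[0,0,0],[0,0,0]],[[0,0,0],[0,0,0]],[[0,0,0],[0,0,0]],[[0,0,0],[0,0,0]]]'; python3 -c "
from h import *
print(env.hand_in())"
```

```text
clock: 17.22
eef_pos: [0.5608, 0.0034, 0.2194]
eef_rot: [-0.554, 0.833, 0.0, -0.0]
contact_force: [-0.9, -0.1, 0.1]
width: 0.0342
grip_force: 0.0
the job is handed in; nothing more can be done
None
```

I handed the job in at about 17 s: the arm is over the middle tongue, the thumbscrew is seated through both slots and turned about 86°, and the gripper is clear; the hand-in call gave no verdict.

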